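# Clamp the coverslip box for the trolley ride

### The job

The coverslip box with the blue lid must not slide about when the trolley is wheeled away: set it flat, lid up, inside the white rails of the hold-down clamp and then bring the clamp arm down so that its pad rests on the lid. If the arm is down at the start, swing it up and over backwards by its red handle first, so that it stays open while you load the box. Leave the petri dish and the timer where they are.

Things in the scene. Friction and masses are not known exactly. Their poses are not given: they have to be found in the camera images.
- box_center (a point): Coverslip box, the part to be clamped: square cardboard box, cream below with a blue lid (the lid is fixed), 52 x 52 mm and 23 mm high, about 60 g, standing loose on the trolley, lid up. The point is its centre, 11.5 mm above its underside; z is up, x and y run square to its sides.
- nest (a point): Clamp nest: centre of the top of the black 72 x 72 mm rubber mat, 10 mm above the trolley; z up. White rails round it, 5 mm thick, rise 5 mm above it. x points from nest to the arm's pivot, whose axis is parallel to y at x = +85, z = +37 mm here, between steel cheeks (36 mm wide over all, to z = +45). Aluminium base plate, screwed down: x -56 to +124, y -55 to +55 mm.
- clamp_handle (a point): Centre of the red handle, a round bar 16 mm thick and 42 mm long at the free end of the straight grey arm (16 mm wide, 12 mm thick), parallel to the pivot axis (nest y) and 130 mm from it. Pinched by its two flat ends, it turns easily between the fingers. The point's axes turn with the arm.
- clamp_arm (a joint): Arm angle, rad. 0: level over the nest, pointing to nest -x (box under its pad: about 0.035). pi/2: upright. 2.0: open against the stop, leaning back. No lock: past upright it falls back and stays open; below, it falls and its weight (250 g, 2 N to lift at the handle) presses its black pad, 85 mm from the pivot. Starts down or open, settled within 2 s.
- petri: Bystander: small clear petri dish with lid, 60 mm across, 15 mm high, loose; origin at the centre of its underside.
- timer: Bystander: white bench timer with three round buttons, 62 x 66 mm, 21 mm high, loose; origin at the centre of its underside.
There are look-alikes about, which are no part of the job. Leave any green or pink look-alike of the part that bears box_center alone.

How it is judged:
On the way:
1. the box lies flat on the mat inside the rails while the clamp arm is open (horizontal distance between box_center and nest below 0.016 m and z of box_center in the frame of nest below 0.0145 m and angle between box_center's own z axis and vertical below 0.12 rad and value of joint clamp_arm above 1.3 rad), for 0.2 s.
At the end, for the whole second after the job is handed in: The coverslip box lies lid up and flat (within about 7 degrees, underside within 3 mm of the mat) inside the rails, its centre within 16 mm of the nest's centre, and the clamp arm is down on it at rest (angle below 0.075 rad) (horizontal distance between box_center and nest below 0.016 m and z of box_center in the frame of nest below 0.0145 m and angle between box_center's own z axis and vertical below 0.12 rad and value of joint clamp_arm below 0.075 rad and velocity of joint clamp_arm below 0.05 rad/s); the robot touches nothing.
It fails at once if the petri dish is moved by more than 30 mm (distance of petri from where it was at the start of the episode above 0.03 m).
It fails at once if the timer is moved by more than 30 mm (distance of timer from where it was at the start of the episode above 0.03 m).
It also fails if it takes over 67 s, if anything falls off the work surface, if the arm or the gripper's body presses on something with over 40 N, if the wrist force passes 120 N, or if a joint passes its speed limit or range.

### The arm

A 6-joint arm with a two-finger parallel gripper is mounted at the origin on a cart in front of the work surface, level with it; the furniture and walls round the work are solid. World frame = base frame: x ahead of the robot, y to its left, z up, the work surface at z = 0. Lengths are in m, angles in rad, forces in N, time in s.
With the tool pointing down it reaches from about 0.25 to 0.8 m from the base axis. Payload 3.9 kg.
Tool frame: the origin (TCP) lies at the very end of the fingers, on their centre line; the grasp point (between the pads) lies 19 mm behind it; x points along the fingers, y is the direction in which the jaws open and shut, and the axes are right-handed (so a half turn about x gives the same grasp; the last joint's range is limited). The gripper opens to 85 mm and grips with 20 to 120 N. Pads are 22 mm wide; open, the fingers measure 114 mm over their backs; the gripper's body (76 mm by 85 mm) begins 54 mm behind the grasp point. The pads swing forward as they close: fully open they stand 13 mm farther back than shut.
Start: joints at [1.246, 0.26, -0.138, 1.173, 0, 1.571], TCP at [0.168, 0.498, 0.231] pointing down, gripper open.
Joint ranges: [-2.78, 2.78], [-0.83, 1.72], [-1.28, 1.37], [-1.9, 2.12], [-1.57, 1.48], [-3.14, 3.14]. Speed limits (rad/s): [2.57, 2.57, 3.14, 3.14, 3.14, 3.14].

### API

Orientations are given as a unit quaternion [x, y, z, w].
In Python, from bench import * gives the robot as it stands.
- The arm moves only by the tool arm_command, never from a script. Its argument "motion" is a list of rows, each a list of 3 entries, a list of its own where there are three numbers: the closure in counts, from 0 (fully open) to 255 (shut), then the shift along the tool's x, y, z in mm, then the turn about the tool's x in degrees. In form: [[grip, [dx, dy, dz], yaw], ...]. A call has 1 to 12 rows; each row shifts and turns the commanded pose from where the row before left it, along the tool's axes as they then stand; what a row does not reach is not made up. A row lasts 1/12 s, in which the tool goes at most 41.7 mm and 7.16 degrees, less where a joint would pass 70% of its speed; a pose out of reach is approached as far as the arm can. A call is refused whole if a number of a shift passes 41.7 or a number of a turn 7.16, either way. A call with a gripper value outside its range is refused whole. The fingers move at their own pace and stop on an object; "newtons" is the grip in N (left out, the last holds). Time passes only in rows, so rows that do not move let the fingers close. It gives the time, the measured TCP pose, the force and the opening at its end, in the units of the state.
- read_state(): the state, without advancing time (a new reading comes with each control period).
- get_image(name): name is "side" or "top"; returns a dict with "pixels" (384x512x3 uint8, red, green, blue), "intrinsics" (3x3 intrinsics, pixels), "eye" and "rotation" of the camera in the world. Camera axes: x right, y down, z forward; pixel columns grow to the right and rows downward; lengths in m; the calibration is good to about 2 mm. A picture is of the moment at which its call begins. There is no depth.
- job_done(): hands the job in, once; it reports no verdict.
The state is a dict: "time": time; "joint_pos": joint angles; "dq": joint speeds; "joint_torque": joint torques, N m; "tcp_pos": TCP position; "ee_rot": TCP orientation; "force": force on the tool from outside, world axes, zero at the start; "torque": the same for the moment, N m; "grip_width": finger opening in m.
Only numpy, scipy, OpenCV 4.12 (cv2) and the standard library are available. Lean on these libraries where they do the work, as an engineer would, in place of code of your own. Each camera call takes 0.05 s, during which the arm holds its last target.

## Working session

There is one attempt and no reset: what is moved stays moved. The work goes in short steps, Python scripts to look and compute and a tool call to move; the robot and the scene stay as the last step left them, time stands still between calls to the robot, and variables do not carry over. Pictures are saved under pics/ and viewed, and the job is handed in when it is done.

Besides the shell and the picture viewer there is one more tool, called after "Emit:" as name([rows], argument=value, ...), one row to a line, values as JSON. arm_command: Moves the arm, as the interface text tells. Its arguments: {"type":"object","properties":{"motion":{"type":"array"},"newtons":{"type":"number"}},"required":["motion"]}

```bash
mkdir -p pics; ls; python3 - <<'E'
from bench import *
import cv2
for n in ("side","top"):
    d=get_image(n); cv2.imwrite(f"pics/{n}0.png",d["pixels"][:,:,::-1]); print(n,d["intrinsics"],d["eye"],d["rotation"])
s=read_state(); print(s)
E
```

```text
pics
side [[412.43571923   0.         262.39249256]
 [  0.         412.43571923 190.37413471]
 [  0.           0.           1.        ]] [ 0.17642776 -0.72073259  0.57969732] [ 0.86914361 -0.20212458  0.11113963 -0.43747345]
top [[347.95351345   0.         257.93299863]
 [  0.         347.95351345 188.53700783]
 [  0.           0.           1.        ]] [ 0.38092551 -0.09466959  0.89939279] [-0.70116844  0.70762087 -0.0579976   0.06535904]
{'time': 0.1, 'joint_pos': array([ 1.24600650e+00,  2.60606423e-01, -1.39264005e-01,  1.17270993e+00,
       -5.01485121e-06,  1.57079556e+00]), 'dq': array([-0.00059101, -0.0007664 ,  0.00289066,  0.00137044, -0.00069189,
       -0.00034354]), 'joint_torque': array([ 4.20066199e-04, -4.06510055e+01,  2.54526794e+01,  1.00405762e-02,
        6.65107700e-05,  8.79089100e-06]), 'tcp_pos': array([0.16733324, 0.49695491, 0.23054533]), 'ee_rot': array([ 0.11370343,  0.6979033 , -0.11494891,  0.69770284]), 'force': array([-0.31097325, -0.08866554, -0.40807788]), 'torque': array([-0.04711132, -0.00870471, -0.01200772]), 'grip_width': 0.0854794650632821}
```

View pics/side0.png

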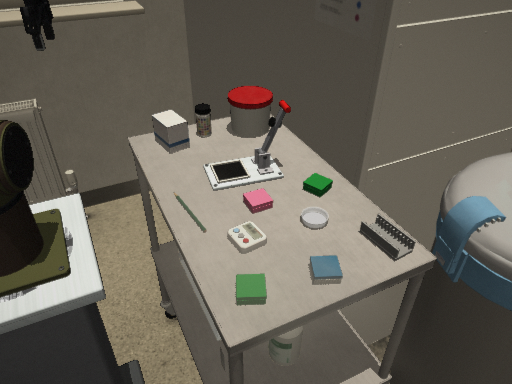

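View pics/top0.png

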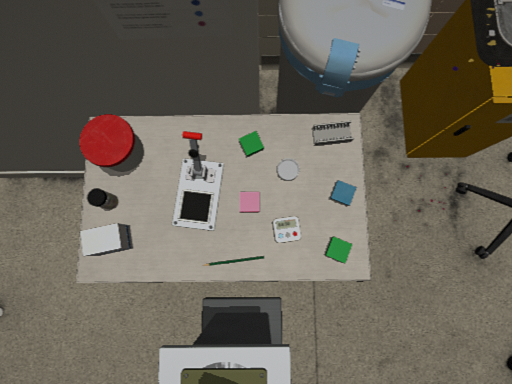

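The arm appears open, leaning back: red handle at top (193,135) and side (285,106). Candidates for the box are blue at top (344,193) / side (325,267), green at top (252,144) and (339,250), and pink at top (250,202). I choose the blue one, and will check it in a crop and measure it.

```bash
cat > h.py <<'E'
import numpy as np, cv2
from scipy.spatial.transform import Rotation as R
def ray(d,uv):
    K=np.array(d["intrinsics"]); v=np.linalg.inv(K)@np.array([uv[0],uv[1],1.])
    return np.array(d["eye"]), R.from_quat(d["rotation"]).as_matrix()@v
def plane(d,uv,z):
    e,v=ray(d,uv); return e+v*(z-e[2])/v[2]
def proj(d,p):
    c=R.from_quat(d["rotation"]).as_matrix().T@(np.array(p)-d["eye"]); c=np.array(d["intrinsics"])@c; return c[:2]/c[2]
def two(d1,u1,d2,u2):
    a,v=ray(d1,u1);b,w=ray(d2,u2)
    t=np.linalg.lstsq(np.c_[v,-w],b-a,rcond=None)[0]; p=a+v*t[0];q=b+w*t[1]; return (p+q)/2,np.linalg.norm(p-q)
def blobs(d,lo,hi,amin=40,roi=None):
    hsv=cv2.cvtColor(np.ascontiguousarray(d["pixels"]),cv2.COLOR_RGB2HSV); m=cv2.inRange(hsv,np.array(lo),np.array(hi))
    if roi: k=np.zeros_like(m); x0,x1,y0,y1=roi; k[y0:y1,x0:x1]=255; m&=k
    cs,_=cv2.findContours(m,cv2.RETR_EXTERNAL,cv2.CHAIN_APPROX_NONE)
    return [c for c in cs if cv2.contourArea(c)>=amin]
E
python3 - <<'E'
from bench import *
from h import *
t=get_image("top"); s=get_image("side")
for n,d,roi,z in(("top",t,(320,370,170,215),.023),("side",s,(300,350,245,290),.023)):
    x0,x1,y0,y1=roi; cv2.imwrite(f"pics/crop_{n}.png",cv2.resize(np.ascontiguousarray(d["pixels"][y0:y1,x0:x1,::-1]),None,fx=8,fy=8,interpolation=0))
    for c in blobs(d,(90,80,40),(125,255,255),40,roi):
        r=cv2.minAreaRect(c); print(n,r)
        for b in cv2.boxPoints(r): print(plane(d,b,z).round(4))
        P=np.array([plane(d,q,z)[:2] for q in c[:,0]]).astype(np.float32); rr=cv2.minAreaRect(P*1000); print("plane rect mm",rr)
x0,x1,y0,y1=160,235,120,240
cv2.imwrite("pics/crop_nest.png",cv2.resize(np.ascontiguousarray(t["pixels"][y0:y1,x0:x1,::-1]),None,fx=5,fy=5,interpolation=0))
x0,x1,y0,y1=195,300,90,195
cv2.imwrite("pics/crop_nests.png",cv2.resize(np.ascontiguousarray(s["pixels"][y0:y1,x0:x1,::-1]),None,fx=5.7,fy=5.7,interpolation=0))
# mat
for n,d,roi in(("top",t,(178,214,185,226)),("side",s,(208,250,155,188))):
    for c in blobs(d,(0,0,0),(180,255,60),100,roi):
        P=np.array([plane(d,q,.010)[:2] for q in c[:,0]]).astype(np.float32); print(n,"mat",cv2.minAreaRect(P*1000))
tc=[(c.mean(0)[0]) for c in blobs(t,(0,150,80),(8,255,255),20,(175,210,125,145))]
sc=[(c.mean(0)[0]) for c in blobs(s,(0,150,80),(8,255,255),20,(275,295,98,115))]
print(tc,sc); print(two(t,tc[0],s,sc[0]))
for nm,z,u in(("petri",.015,(288,170)),("timer",.021,(287,230)),("pink",.023,(250,202)),("green",.023,(339,250)),("green2",.023,(252,144))): print(nm,plane(t,u,z).round(3))
E
```

```text
top ((343.0690002441406, 192.3275909423828), (20.055095672607422, 19.498010635375977), 21.801406860351562)
[ 0.5103 -0.2694  0.023 ]
[ 0.5569 -0.2899  0.023 ]
[ 0.5371 -0.3364  0.023 ]
[ 0.4908 -0.3155  0.023 ]
plane rect mm ((523.7637939453125, -302.6957702636719), (50.406227111816406, 50.996070861816406), 66.89990997314453)
side ((328.39666748046875, 259.6523742675781), (33.1199951171875, 13.66566276550293), 28.442928314208984)
[ 0.5101 -0.2771  0.023 ]
[ 0.5386 -0.2552  0.023 ]
[ 0.5647 -0.314   0.023 ]
[ 0.5365 -0.3332  0.023 ]
plane rect mm ((525.7957153320312, -303.0435485839844), (42.39642333984375, 49.35916519165039), 64.26667022705078)
top mat ((493.8783874511719, 76.17949676513672), (69.51803588867188, 69.44832611083984), 82.82586669921875)
side mat ((496.09637451171875, 79.53451538085938), (63.36103057861328, 69.6952133178711), 82.8609619140625)
[array([191.8       , 135.17777778])] [array([284.89285714, 105.92857143])]
(array([0.63262546, 0.05709945, 0.16514495]), np.float64(0.0020850993745767225))
petri [ 0.585 -0.165  0.015]
timer [ 0.43  -0.158  0.021]
pink [ 0.501 -0.066  0.023]
green [ 0.379 -0.285  0.023]
green2 [ 0.654 -0.072  0.023]
```

View pics/crop_nests.png

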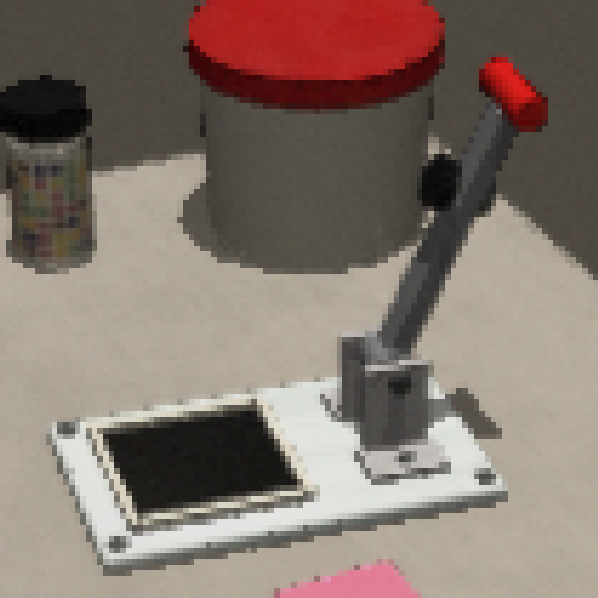

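View pics/crop_side.png

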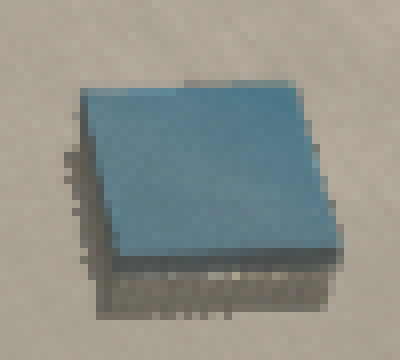

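View pics/crop_nest.png

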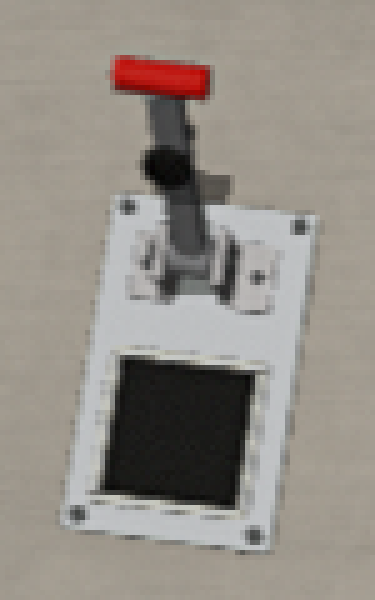

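Crops: blue lid with cream side, so the choice is confirmed. The clamp is open, with an empty mat and white rails, and handle z of 0.165 fits an arm angle of 2.0. Both views agree on the box, about (0.524,-0.303), and the nest, about (0.495,0.077).

```bash
cat >> h.py <<'E'
def plan(s,xyz,ang):
    """remaining shift in tool axes mm (current), turn about tool x deg so tool y has heading ang deg (mod 180)"""
    M=R.from_quat(s["ee_rot"]).as_matrix()
    sh=M.T@(np.array(xyz)-s["tcp_pos"])*1000
    y=M[:,1]; h=np.degrees(np.arctan2(y[1],y[0])); dw=(ang-h+90)%180-90   # world ccw
    return dict(axes=M.round(3).tolist(),heading=h.round(2),shift=sh.round(1),turn=round(float(dw*np.sign(M[2,0])),2),tilt=round(float(np.degrees(np.arccos(-M[2,0]))),2))
E
python3 - <<'E'
from bench import *
from h import *
s=read_state()
print(plan(s,(.524,-.3025,.006),66.9)); print(plan(s,(.495,.077,.016),82.8))
E
```

```text
{'axes': [[-0.0, 0.319, 0.948], [-0.001, 0.948, -0.319], [-1.0, -0.001, -0.0]], 'heading': np.float64(71.39), 'shift': array([ 225.5, -643.7,  593.2]), 'turn': 4.49, 'tilt': 0.07}
{'axes': [[-0.0, 0.319, 0.948], [-0.001, 0.948, -0.319], [-1.0, -0.001, -0.0]], 'heading': np.float64(71.39), 'shift': array([ 215.1, -293.4,  444.6]), 'turn': -11.41, 'tilt': 0.07}
```

Emit:
arm_command([
  [0,[0,-30,27.6],0],
  [0,[0,-30,27.6],0],
  [0,[0,-30,27.6],0],
  [0,[0,-30,27.6],0],
  [0,[0,-30,27.6],0],
  [0,[0,-30,27.6],0],
  [0,[0,-30,27.6],0],
  [0,[0,-30,27.6],0],
  [0,[0,-30,27.6],0],
  [0,[0,-30,27.6],0],
], newtons=30)

```text
time: 1.03
tcp_pos: [0.3335, 0.1233, 0.2315]
ee_rot: [0.114, 0.698, -0.114, 0.698]
force: [0.2, 0.3, 0.2]
grip_width: 0.0855
```

```bash
python3 - <<'E'
from bench import *
from h import *
s=read_state()
print(s["joint_pos"].round(3),s["tcp_pos"],s["time"]);print(plan(s,(.524,-.3025,.006),66.9))
E
```

```text
[ 0.354 -0.033 -0.481  1.123  0.     0.678] [0.33351141 0.1232968  0.23146454] 1.0333
{'axes': [[0.001, 0.319, 0.948], [0.0, 0.948, -0.319], [-1.0, 0.001, 0.001]], 'heading': np.float64(71.42), 'shift': array([ 225.5, -343. ,  316.1]), 'turn': 4.52, 'tilt': 0.04}
```

Emit:
arm_command([
  [0,[0,-30,27.7],0],
  [0,[0,-30,27.7],0],
  [0,[0,-30,27.7],0],
  [0,[0,-30,27.7],0],
  [0,[0,-30,27.7],0],
  [0,[0,-30,27.7],0],
  [0,[0,-30,27.7],0],
  [0,[0,-30,27.7],0],
  [0,[0,-30,27.7],0],
  [0,[0,-30,27.7],0],
  [0,[30,-30,10],0],
  [0,[35,-13,29.1],4.5],
])

```text
time: 2.03
tcp_pos: [0.5204, -0.3012, 0.173]
ee_rot: [0.142, 0.691, -0.144, 0.694]
force: [-0.2, 0.8, -0.5]
grip_width: 0.0854
```

```bash
python3 - <<'E'
from bench import *
from h import *
t=get_image("top")
s=read_state()
print(s["joint_pos"].round(3),s["tcp_pos"],s["time"]);print(plan(s,(.524,-.3025,.006),66.9))
cv2.imwrite("pics/a.png",t["pixels"][:,:,::-1])
E
```

```text
[-5.230e-01  4.300e-01 -6.300e-02  1.082e+00 -1.000e-03 -1.100e-01] [ 0.52217541 -0.30181174  0.16327661] 2.0833
{'axes': [[-0.004, 0.402, 0.916], [0.001, 0.916, -0.402], [-1.0, -0.001, -0.004]], 'heading': np.float64(66.3), 'shift': array([157.3,   0.2,   2.6]), 'turn': -0.6, 'tilt': 0.24}
```

Emit:
arm_command([
  [0,[30,0,0],0],
  [0,[30,0,0],0],
  [0,[30,0,0],0],
  [0,[25,0,0],0],
  [0,[0,0,0],0],
  [0,[0,0,0],0],
])

```text
time: 2.58
tcp_pos: [0.5192, -0.2957, 0.0555]
ee_rot: [0.142, 0.694, -0.141, 0.691]
force: [-0.0, 1.0, -0.1]
grip_width: 0.0853
```

```bash
python3 - <<'E'
from bench import *
from h import *
t=get_image("side")
s=read_state()
print(s["tcp_pos"],s["time"],s["force"]);print(plan(s,(.524,-.3025,.006),66.9))
cv2.imwrite("pics/b.png",cv2.resize(np.ascontiguousarray(t["pixels"][180:330,240:440,::-1]),None,fx=4,fy=4))
E
```

```text
[ 0.52078968 -0.2966771   0.05731273] 2.6333 [ 0.50632799 -0.7619442   0.62744148]
{'axes': [[-0.0, 0.392, 0.92], [0.0, 0.92, -0.392], [-1.0, 0.0, -0.0]], 'heading': np.float64(66.91), 'shift': array([51.3, -4.1,  5.3]), 'turn': 0.01, 'tilt': 0.02}
```

View pics/b.png

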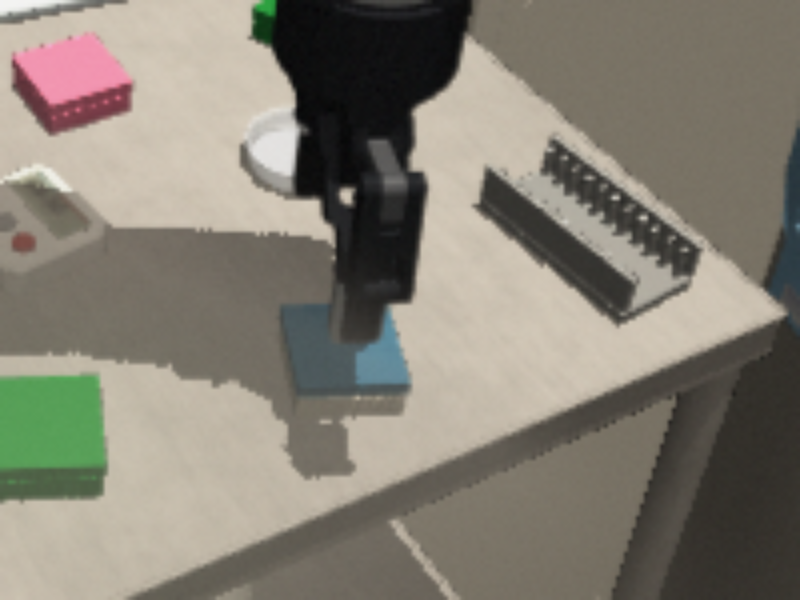

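Gripper over the blue box at about (345,350), crop pixels. I correct -4/+5 mm, then descend and close.

Emit:
arm_command([
  [0,[15,-4,5.3],0],
  [0,[20,0,0],0],
  [0,[16,0,0],0],
  [0,[0,0,0],0],
  [0,[0,0,0],0],
])

```text
time: 3.05
tcp_pos: [0.5247, -0.3029, 0.0073]
ee_rot: [0.141, 0.692, -0.142, 0.693]
force: [0.4, -1.0, -0.4]
grip_width: 0.0856
```

```bash
python3 - <<'E'
from bench import *
from h import *
t=get_image("side")
s=read_state()
print(s["tcp_pos"],s["time"],s["force"]);print(plan(s,(.524,-.3025,.006),66.9))
cv2.imwrite("pics/c.png",cv2.resize(np.ascontiguousarray(t["pixels"][180:330,240:440,::-1]),None,fx=4,fy=4))
E
```

```text
[ 0.52535851 -0.30321658  0.00788342] 3.1 [0.00900802 0.1894033  0.11440342]
{'axes': [[0.003, 0.392, 0.92], [-0.001, 0.92, -0.392], [-1.0, -0.0, 0.003]], 'heading': np.float64(66.9), 'shift': array([ 1.9,  0.1, -1.5]), 'turn': 0.0, 'tilt': 0.17}
```

View pics/c.png

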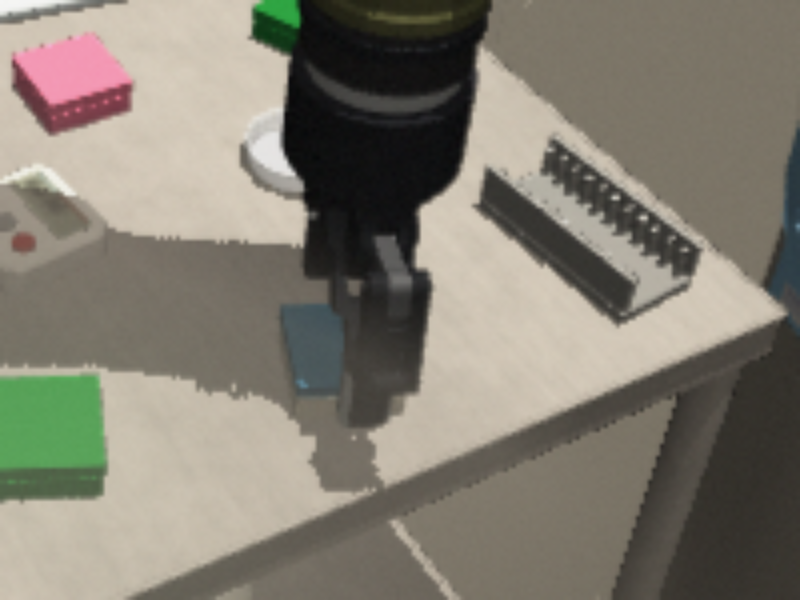

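Emit:
arm_command([
  [255,[0,0,-1.5],0],
  [255,[0,0,0],0],
  [255,[0,0,0],0],
  [255,[0,0,0],0],
  [255,[0,0,0],0],
  [255,[0,0,0],0],
  [255,[0,0,0],0],
  [255,[0,0,0],0],
], newtons=30)

```text
time: 3.77
tcp_pos: [0.5234, -0.3025, 0.0073]
ee_rot: [0.141, 0.692, -0.142, 0.694]
force: [-1.2, 0.3, 6.0]
grip_width: 0.0505
```

Emit:
arm_command([
  [255,[-10,0,0],0],
  [255,[-30,0,0],0],
  [255,[-30,0,0],0],
  [255,[-30,0,0],0],
  [255,[0,0,0],0],
])

```text
time: 4.18
tcp_pos: [0.5263, -0.3041, 0.1128]
ee_rot: [0.14, 0.689, -0.143, 0.696]
force: [1.1, -0.5, 0.5]
grip_width: 0.051
```

```bash
python3 - <<'E'
from bench import *
from h import *
t=get_image("side")
s=read_state()
print(s["tcp_pos"],s["time"],s["force"],s["grip_width"]);print(plan(s,(.495,.077,.10),82.8))
cv2.imwrite("pics/d.png",cv2.resize(np.ascontiguousarray(t["pixels"][150:300,240:440,::-1]),None,fx=4,fy=4))
E
```

```text
[ 0.52533583 -0.3035451   0.11022755] 4.2333 [-0.50762811  0.20375692 -1.2260859 ] 0.050625581303846826
{'axes': [[0.007, 0.393, 0.92], [-0.004, 0.92, -0.392], [-1.0, -0.001, 0.008]], 'heading': np.float64(66.89), 'shift': array([   8.5,  338.1, -177.3]), 'turn': -15.91, 'tilt': 0.47}
```

View pics/d.png

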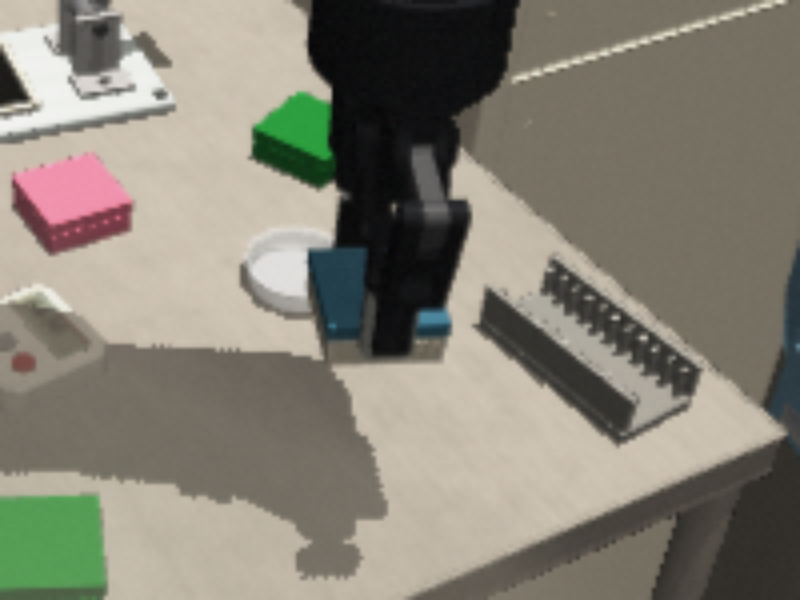

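Box held level; fingertip at about (390,353) in the crop, above its underside. Carry it to the nest at height, then turn.

Emit:
arm_command([
  [255,[0,20,-10.5],0],
  [255,[0,33.8,-17.7],0],
  [255,[0,33.8,-17.7],0],
  [255,[0,33.8,-17.7],0],
  [255,[0,33.8,-17.7],0],
  [255,[0,33.8,-17.7],0],
  [255,[0,33.8,-17.7],0],
  [255,[0,33.8,-17.7],0],
  [255,[0,33.8,-17.7],0],
  [255,[0,33.8,-17.7],0],
  [255,[8,13.9,-7.5],-5],
  [255,[0,0,0],-5],
])

```text
time: 5.23
tcp_pos: [0.4902, 0.082, 0.0963]
ee_rot: [0.078, 0.704, -0.077, 0.702]
force: [-0.2, -0.7, -0.7]
grip_width: 0.0508
```

Emit:
arm_command([
  [255,[0,0,0],-5.9],
  [255,[0,0,0],0],
  [255,[0,0,0],0],
  [255,[0,0,0],0],
])

```text
time: 5.57
tcp_pos: [0.4919, 0.0783, 0.0975]
ee_rot: [0.045, 0.706, -0.045, 0.705]
force: [0.3, -0.5, -0.4]
grip_width: 0.0506
```

```bash
python3 - <<'E'
from bench import *
from h import *
t=get_image("side");u=get_image("top")
s=read_state()
print(s["joint_pos"].round(3),s["tcp_pos"],s["time"],s["force"],s["grip_width"]);print(plan(s,(.495,.077,.018),82.8))
cv2.imwrite("pics/e.png",cv2.resize(np.ascontiguousarray(t["pixels"][60:210,150:350,::-1]),None,fx=4,fy=4))
cv2.imwrite("pics/e2.png",cv2.resize(np.ascontiguousarray(u["pixels"][110:260,120:320,::-1]),None,fx=4,fy=4))
E
```

```text
[ 0.158  0.313 -0.437  0.821  0.     0.285] [0.49211207 0.07821157 0.09769497] 5.6667 [ 0.15960961  0.66182212 -0.82316555] 0.05065417133962872
{'axes': [[-0.0, 0.127, 0.992], [-0.0, 0.992, -0.127], [-1.0, -0.0, -0.0]], 'heading': np.float64(82.68), 'shift': array([79.7, -0.8,  3. ]), 'turn': -0.12, 'tilt': 0.02}
```

View pics/e.png

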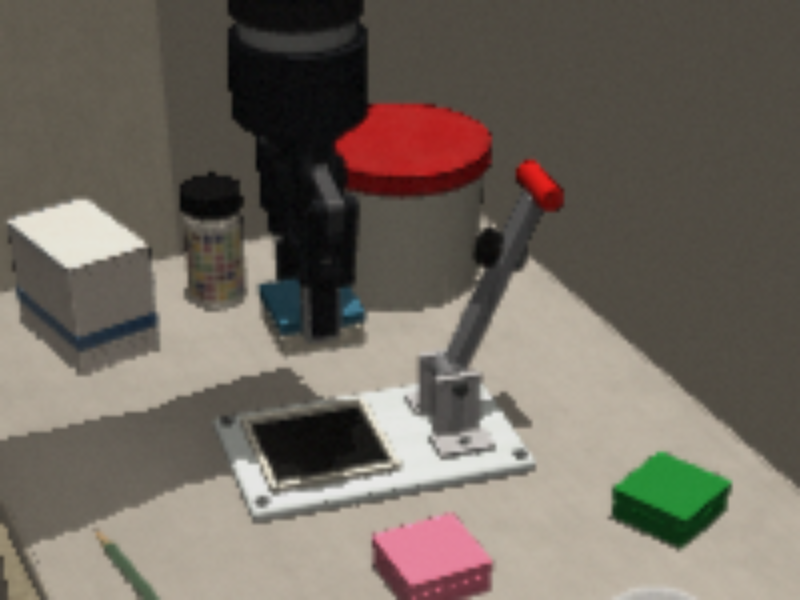

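View pics/e2.png

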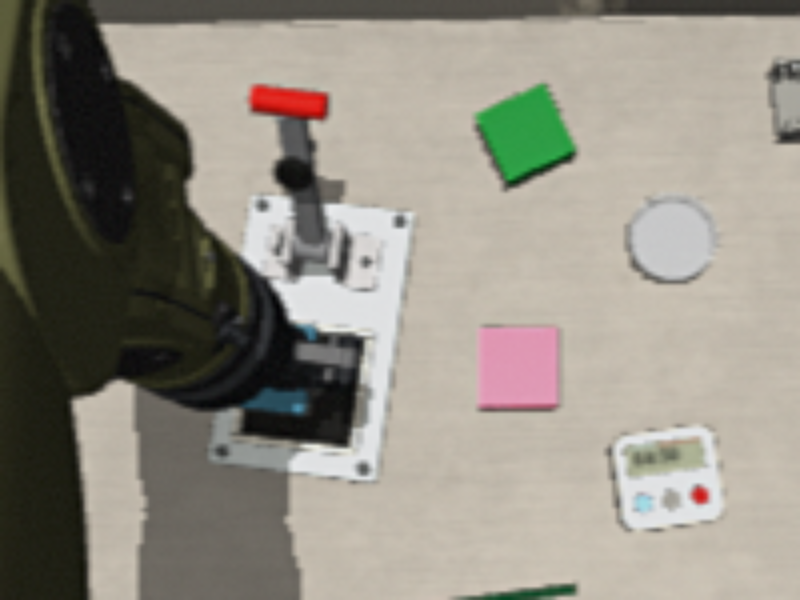

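The box hangs above the nest, side crop (310,315), aligned with the mat at (320,445). Descend.

Emit:
arm_command([
  [255,[20,0,3],0],
  [255,[25,0,0],0],
  [255,[20,0,0],0],
  [255,[8,0,0],0],
  [255,[4,0,0],0],
  [255,[2,0,0],0],
  [255,[0,0,0],0],
  [255,[0,0,0],0],
])

```text
time: 6.33
tcp_pos: [0.4962, 0.0783, 0.0197]
ee_rot: [0.045, 0.705, -0.044, 0.706]
force: [0.7, 0.9, -0.3]
grip_width: 0.0507
```

```bash
python3 - <<'E'
from bench import *
from h import *
t=get_image("side");u=get_image("top")
s=read_state()
print(s["tcp_pos"],s["time"],s["force"],s["grip_width"]);print(plan(s,(.495,.077,.018),82.8))
cv2.imwrite("pics/f.png",cv2.resize(np.ascontiguousarray(t["pixels"][110:210,180:310,::-1]),None,fx=6,fy=6))
E
```

```text
[0.49617275 0.07836008 0.01982828] 6.4333 [ 0.56804269  0.53173573 -0.62684607] 0.05073956486228188
{'axes': [[0.002, 0.126, 0.992], [0.0, 0.992, -0.126], [-1.0, 0.001, 0.002]], 'heading': np.float64(82.78), 'shift': array([ 1.8, -1.5, -1. ]), 'turn': -0.02, 'tilt': 0.12}
```

View pics/f.png

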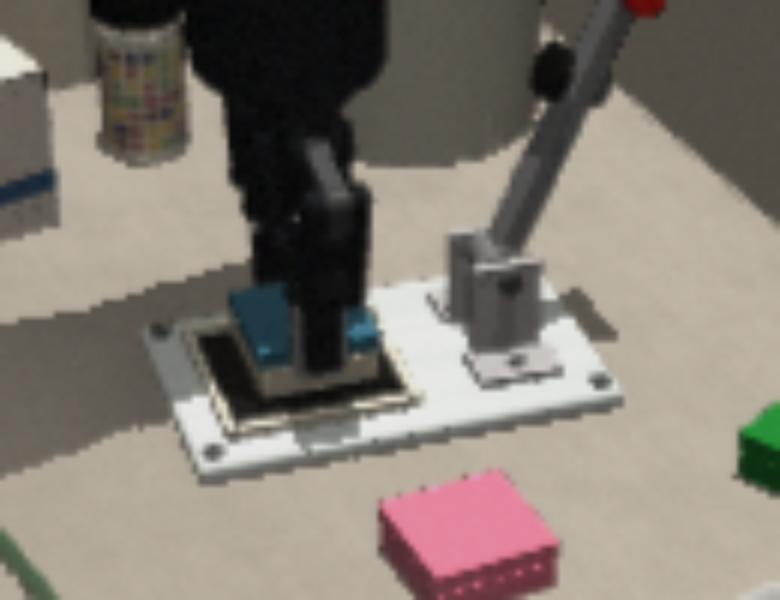

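Box sits just above the mat, between the rails at crop (230,425) and (415,400), slightly right of centre. Nudge it 2 mm back, lower and release.

Emit:
arm_command([
  [255,[1,-1.5,-2],0],
  [255,[1,0,0],0],
  [255,[0.5,0,0],0],
  [255,[0,0,0],0],
  [180,[0,0,0],0],
  [90,[0,0,0],0],
  [60,[0,0,0],0],
  [50,[0,0,0],0],
  [50,[0,0,0],0],
  [50,[0,0,0],0],
  [50,[0,0,0],0],
])

```text
time: 7.35
tcp_pos: [0.493, 0.0769, 0.0162]
ee_rot: [0.044, 0.706, -0.044, 0.706]
force: [0.6, 0.7, -0.1]
grip_width: 0.0688
```

```bash
python3 - <<'E'
from bench import *
from h import *
t=get_image("side");u=get_image("top")
s=read_state()
print(s["tcp_pos"],s["time"],s["force"],s["grip_width"]);print(plan(s,(.495,.077,.018),82.8))
cv2.imwrite("pics/g.png",cv2.resize(np.ascontiguousarray(t["pixels"][110:210,180:310,::-1]),None,fx=6,fy=6))
E
```

```text
[0.49299929 0.0769545  0.0162206 ] 7.45 [-0.3932547   0.16542985  0.4772457 ] 0.06860861593224264
{'axes': [[-0.0, 0.126, 0.992], [-0.0, 0.992, -0.126], [-1.0, -0.0, -0.0]], 'heading': np.float64(82.79), 'shift': array([-1.8,  0.3,  2. ]), 'turn': -0.01, 'tilt': 0.01}
```

View pics/g.png

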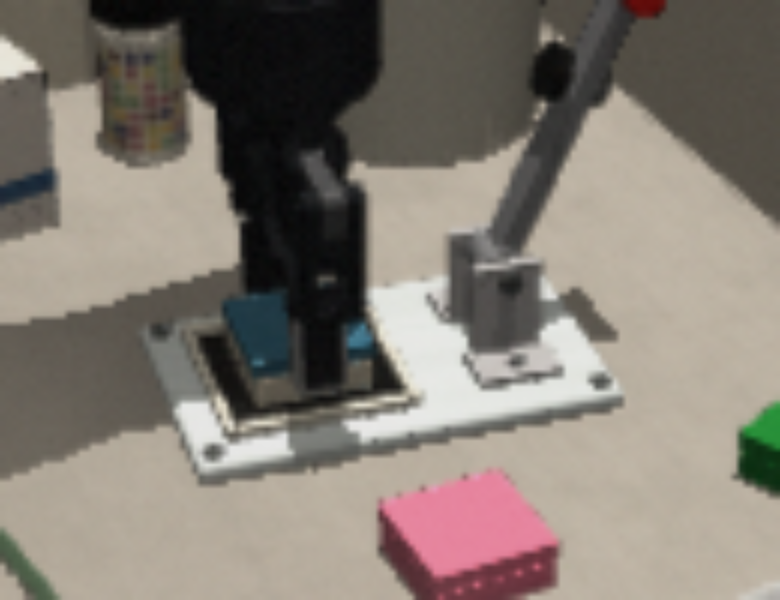

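Released, width 69 mm, box flat. Lift clear and take a look at the box.

Emit:
arm_command([
  [50,[-15,0,0],0],
  [50,[-35,0,0],0],
  [0,[-40,0,0],0],
  [0,[-40,0,0],0],
  [0,[-40,0,0],0],
  [0,[-40,0,0],0],
  [0,[-4,-0.5,30],0],
  [0,[0,-0.5,38],0],
  [0,[0,0,38],0],
  [0,[0,0,33],0],
  [0,[0,0,0],0],
  [0,[0,0,0],0],
])

```text
time: 8.45
tcp_pos: [0.6319, 0.0582, 0.2287]
ee_rot: [0.045, 0.706, -0.045, 0.705]
force: [-1.0, -0.8, -0.2]
grip_width: 0.0855
```

```bash
python3 - <<'E'
from bench import *
from h import *
t=get_image("side");u=get_image("top")
s=read_state()
print(s["tcp_pos"],s["time"],s["force"],s["grip_width"]);print(plan(s,(.6325,.0585,.144),82.8))
for n,d,roi in(("top",u,(150,230,160,240)),("side",t,(200,270,140,195))):
    for c in blobs(d,(90,80,40),(125,255,255),40,roi):
        P=np.array([plane(d,q,.033)[:2] for q in c[:,0]]).astype(np.float32); print(n,cv2.minAreaRect(P*1000))
cv2.imwrite("pics/i.png",cv2.resize(np.ascontiguousarray(t["pixels"][60:210,150:350,::-1]),None,fx=4,fy=4))
cv2.imwrite("pics/i2.png",cv2.resize(np.ascontiguousarray(u["pixels"][110:260,120:320,::-1]),None,fx=4,fy=4))
E
```

```text
[0.62976861 0.05853511 0.22973026] 8.55 [ 0.4467301  -0.17510887 -0.43065753] 0.08554522849660808
{'axes': [[-0.002, 0.126, 0.992], [-0.0, 0.992, -0.126], [-1.0, -0.0, -0.002]], 'heading': np.float64(82.79), 'shift': array([85.7,  0.3,  2.9]), 'turn': -0.01, 'tilt': 0.12}
top ((493.85736083984375, 76.232421875), (53.761356353759766, 53.429222106933594), 83.96542358398438)
side ((493.4560241699219, 70.5977554321289), (58.07110595703125, 52.29216003417969), 83.11115264892578)
```

View pics/i.png

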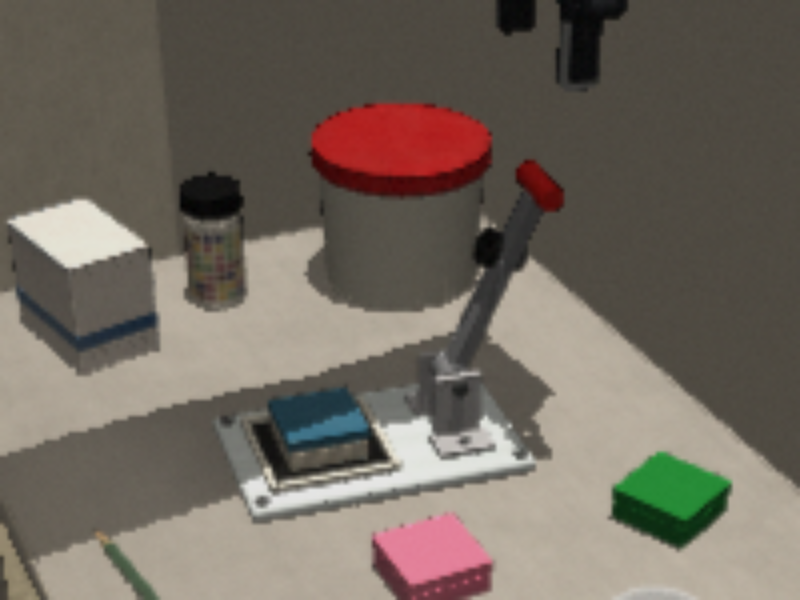

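View pics/i2.png

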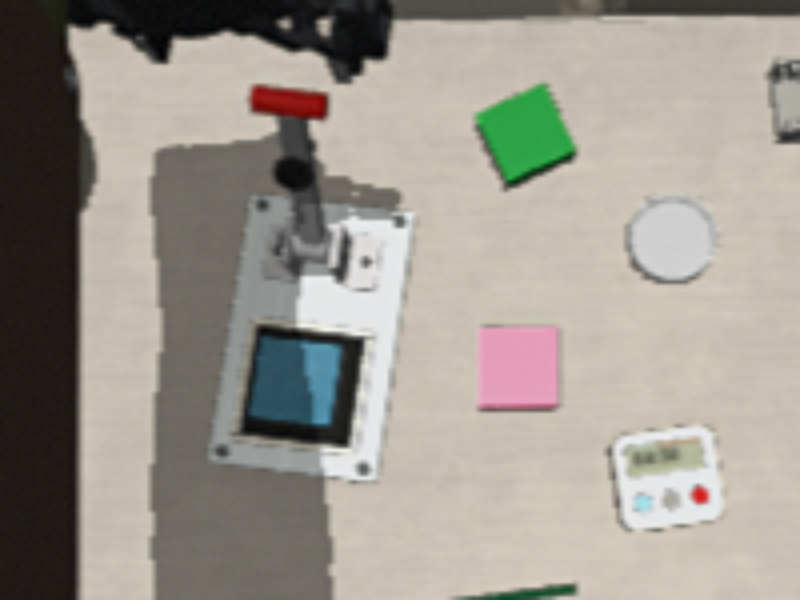

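Box lies flat in the nest, within about 1 mm by the top view. Petri dish, timer and look-alikes are untouched. Now descend over the handle.

Emit:
arm_command([
  [0,[20,0.3,2.5],0],
  [0,[25,0,0],0],
  [0,[25,0,0],0],
  [0,[15,0,0],0],
  [0,[0,0,0],0],
  [0,[0,0,0],0],
])

```text
time: 9.05
tcp_pos: [0.6314, 0.0587, 0.1453]
ee_rot: [0.044, 0.706, -0.044, 0.705]
force: [-0.1, 0.3, 0.5]
grip_width: 0.0853
```

```bash
python3 - <<'E'
from bench import *
from h import *
t=get_image("side");u=get_image("top")
s=read_state()
print(s["tcp_pos"],s["time"],s["force"],s["grip_width"]);print(plan(s,(.6325,.0585,.144),82.8))
cv2.imwrite("pics/j.png",cv2.resize(np.ascontiguousarray(t["pixels"][50:150,220:350,::-1]),None,fx=6,fy=6))
cv2.imwrite("pics/j2.png",cv2.resize(np.ascontiguousarray(u["pixels"][100:200,140:270,::-1]),None,fx=6,fy=6))
E
```

```text
[0.63363456 0.05875152 0.14721301] 9.15 [0.58711274 0.61341558 0.32345177] 0.08529127719401951
{'axes': [[0.002, 0.125, 0.992], [0.0, 0.992, -0.125], [-1.0, 0.001, 0.002]], 'heading': np.float64(82.81), 'shift': array([ 3.2, -0.4, -1.1]), 'turn': 0.01, 'tilt': 0.14}
```

View pics/j.png

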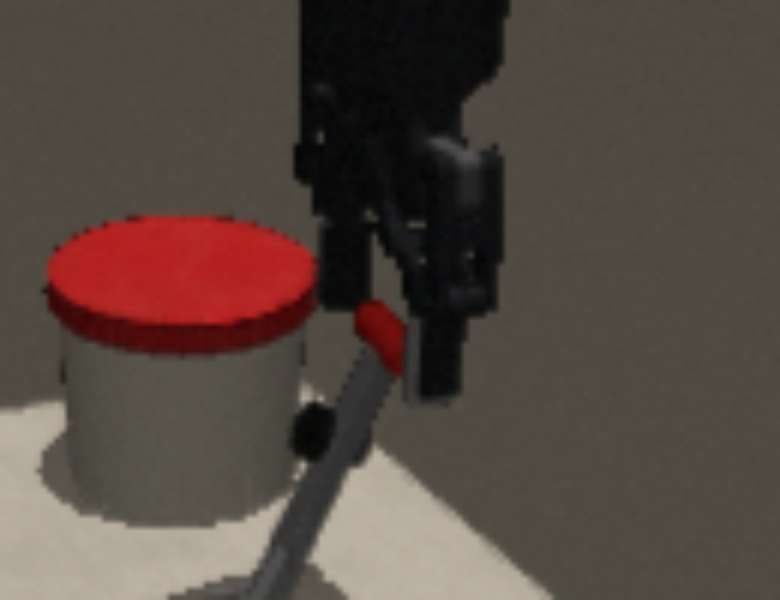

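View pics/j2.png

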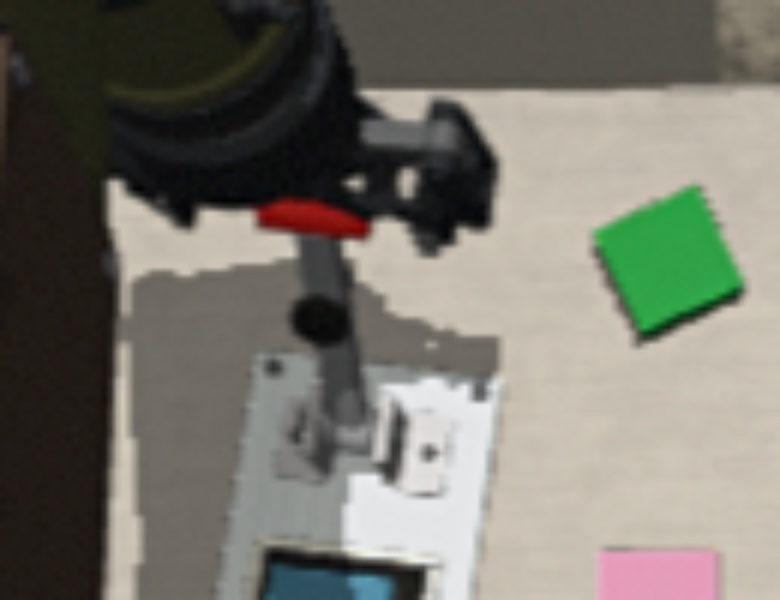

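Handle, at (380,335) in the side crop, stands between the two fingers. Close on its ends.

Emit:
arm_command([
  [255,[2,0,-1],0],
  [255,[0,0,0],0],
  [255,[0,0,0],0],
  [255,[0,0,0],0],
  [255,[0,0,0],0],
  [255,[0,0,0],0],
  [255,[0,0,0],0],
  [255,[0,0,0],0],
], newtons=30)

```text
time: 9.82
tcp_pos: [0.6326, 0.0571, 0.1444]
ee_rot: [0.044, 0.705, -0.046, 0.706]
force: [-2.0, -4.3, 6.0]
grip_width: 0.0416
```

```bash
python3 - <<'E'
from bench import *
from h import *
t=get_image("side");u=get_image("top")
s=read_state()
print(s["tcp_pos"],s["time"],s["force"],s["grip_width"])
n=np.array([.4945,.0772]);ex=np.array([np.cos(np.radians(-7.2)),np.sin(np.radians(-7.2))])
print("tcp in nest xz", ((s["tcp_pos"][:2]-n)@ex*1000).round(1),(s["tcp_pos"][2]*1000-10).round(1))
prev=None
for a in np.arange(2.0,0,-.15).tolist()+[.035]:
    p=np.array([85-130*np.cos(a),37+130*np.sin(a)])
    if prev is not None: print(round(a,3),p.round(1),"tool x,z", (-(p-prev)[1]).round(1),(p-prev)[0].round(1))
    prev=p
cv2.imwrite("pics/k.png",cv2.resize(np.ascontiguousarray(t["pixels"][50:150,220:350,::-1]),None,fx=6,fy=6))
E
```

```text
[0.6325831  0.05710754 0.14437089] 9.9167 [-2.18657929 -4.96834807  5.50079796] 0.041464579162689676
tcp in nest xz 139.5 134.4
1.85 [120.8 162. ] tool x,z -6.8 -18.3
1.7 [101.7 165.9] tool x,z -4.0 -19.1
1.55 [ 82.3 167. ] tool x,z -1.1 -19.5
1.4 [ 62.9 165.1] tool x,z 1.9 -19.4
1.25 [ 44.  160.4] tool x,z 4.7 -18.9
1.1 [ 26.  152.9] tool x,z 7.5 -18.0
0.95 [  9.4 142.7] tool x,z 10.1 -16.7
0.8 [ -5.6 130.3] tool x,z 12.5 -15.0
0.65 [-18.5 115.7] tool x,z 14.6 -12.9
0.5 [-29.1  99.3] tool x,z 16.3 -10.6
0.35 [-37.1  81.6] tool x,z 17.7 -8.0
0.2 [-42.4  62.8] tool x,z 18.7 -5.3
0.05 [-44.8  43.5] tool x,z 19.3 -2.4
0.035 [-44.9  41.5] tool x,z 1.9 -0.1
```

View pics/k.png

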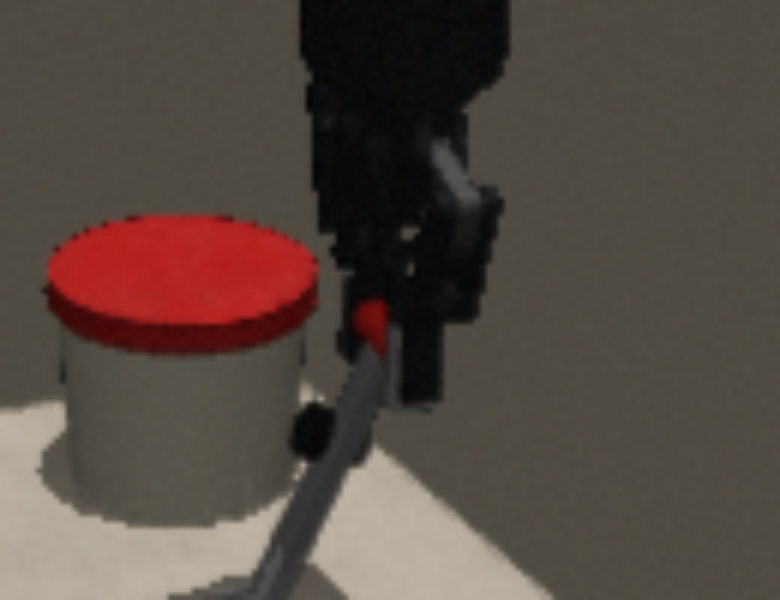

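Emit:
arm_command([
  [255,[-3,-1.5,-8],0],
  [255,[-3.8,0,-10.3],0],
  [255,[-4,0,-19.1],0],
  [255,[-1.1,0,-19.5],0],
  [255,[1.9,0,-19.4],0],
  [255,[0,0,0],0],
])

```text
time: 10.42
tcp_pos: [0.552, 0.0678, 0.1537]
ee_rot: [0.045, 0.707, -0.044, 0.704]
force: [-0.9, -0.0, 3.0]
grip_width: 0.0413
```

Emit:
arm_command([
  [255,[4.7,0,-18.9],0],
  [255,[7.5,0,-18],0],
  [255,[10.1,0,-16.7],0],
  [255,[12.5,0,-15],0],
  [255,[14.6,0,-12.9],0],
  [255,[0,0,0],0],
])

```text
time: 10.92
tcp_pos: [0.4726, 0.0782, 0.1021]
ee_rot: [0.045, 0.707, -0.043, 0.704]
force: [-2.0, 3.6, 2.3]
grip_width: 0.0413
```

```bash
python3 - <<'E'
from bench import *
from h import *
t=get_image("side")
s=read_state()
print(s["tcp_pos"],s["time"],s["force"],s["grip_width"])
cv2.imwrite("pics/l.png",cv2.resize(np.ascontiguousarray(t["pixels"][90:190,180:310,::-1]),None,fx=6,fy=6))
E
```

```text
[0.47332913 0.07812148 0.10307603] 10.9667 [-3.08344414  3.57672522  3.09603982] 0.041393452136190494
```

View pics/l.png

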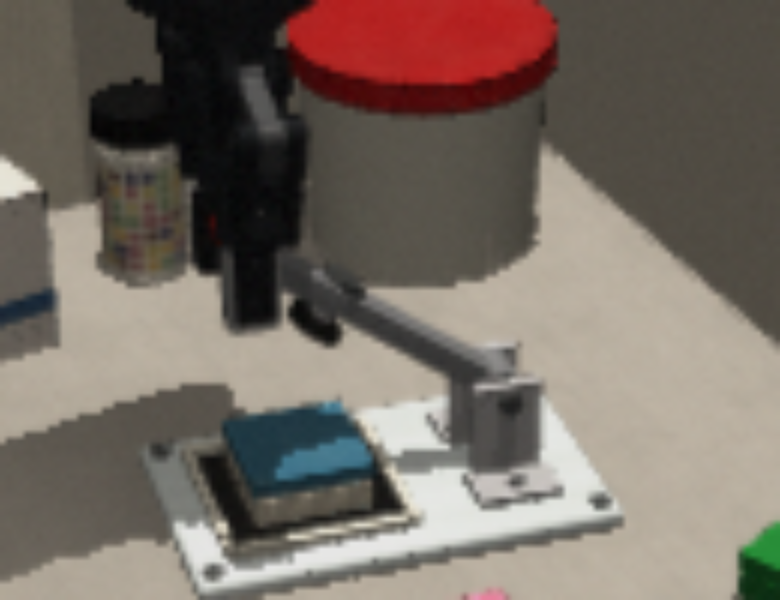

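Emit:
arm_command([
  [255,[16.3,1,-10.6],0],
  [255,[17.7,0,-8],0],
  [255,[18.7,0,-5.3],0],
  [255,[9.7,0,-1.5],0],
  [255,[6,0,-0.6],0],
  [255,[3,0,-0.3],0],
  [255,[0,0,0],0],
  [255,[0,0,0],0],
])

```text
time: 11.63
tcp_pos: [0.4485, 0.0815, 0.0325]
ee_rot: [0.044, 0.707, -0.044, 0.705]
force: [-5.4, 2.3, 1.1]
grip_width: 0.0412
```

```bash
python3 - <<'E'
from bench import *
from h import *
t=get_image("side")
s=read_state()
print(s["tcp_pos"],s["time"],s["force"],s["grip_width"])
cv2.imwrite("pics/m.png",cv2.resize(np.ascontiguousarray(t["pixels"][110:210,180:310,::-1]),None,fx=6,fy=6))
E
```

```text
[0.44853516 0.08142486 0.0326046 ] 11.6833 [-4.34178213  2.82887114  0.94673822] 0.041478099666634995
```

View pics/m.png

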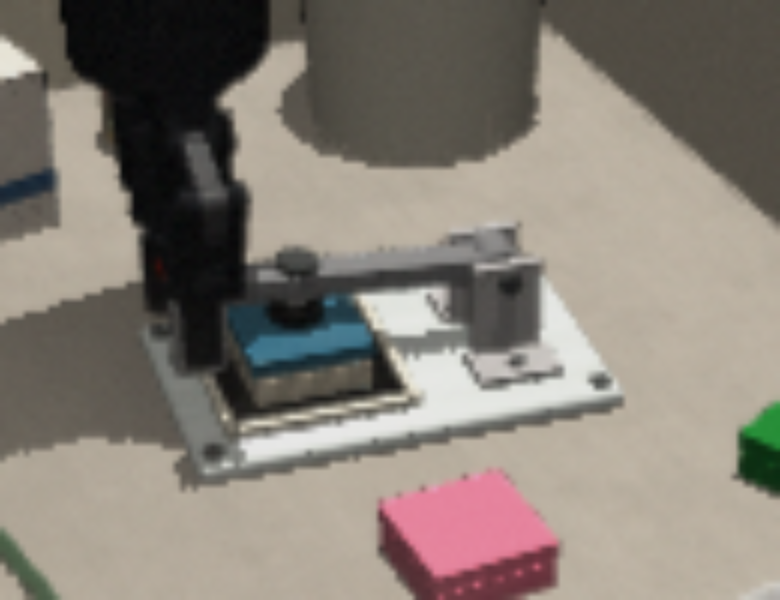

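Pad at crop (297,310) is about at the lid. A little lower, then release (opening limited) and lift.

Emit:
arm_command([
  [255,[1.5,1,-1],0],
  [255,[0,0,0],0],
  [180,[0,0,0],0],
  [100,[0,0,0],0],
  [70,[0,0,0],0],
  [60,[0,0,0],0],
  [60,[0,0,0],0],
  [60,[0,0,0],0],
  [60,[0,0,0],0],
])

```text
time: 12.43
tcp_pos: [0.4492, 0.0825, 0.0311]
ee_rot: [0.045, 0.705, -0.044, 0.706]
force: [0.0, 0.2, 1.0]
grip_width: 0.0654
```

```bash
python3 - <<'E'
from bench import *
from h import *
t=get_image("side")
s=read_state()
print(s["tcp_pos"],s["time"],s["force"],s["grip_width"])
cv2.imwrite("pics/n.png",cv2.resize(np.ascontiguousarray(t["pixels"][110:210,180:310,::-1]),None,fx=6,fy=6))
E
```

```text
[0.44904259 0.0824689  0.03108986] 12.4833 [-0.31862419 -0.39097111  0.01788349] 0.06503472807633746
```

View pics/n.png

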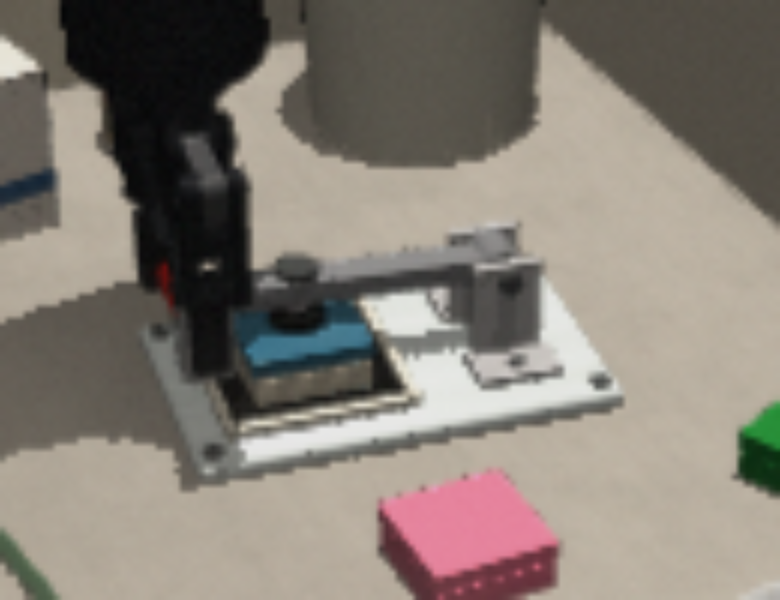

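Released, pad resting on the lid at about (298,318). Lift straight up.

Emit:
arm_command([
  [60,[-10,0,0],0],
  [60,[-20,0,0],0],
  [60,[-30,0,0],0],
  [60,[-35,0,0],0],
  [60,[-35,0,-10],0],
  [60,[-30,0,-30],0],
  [60,[0,0,-30],0],
  [60,[0,0,-30],0],
  [60,[0,0,0],0],
  [60,[0,0,0],0],
])

```text
time: 13.32
tcp_pos: [0.3487, 0.0949, 0.1907]
ee_rot: [0.044, 0.706, -0.044, 0.706]
force: [0.8, 0.7, 0.8]
grip_width: 0.0652
```

```bash
python3 - <<'E'
from bench import *
from h import *
t=get_image("side");u=get_image("top")
s=read_state()
print(s["tcp_pos"],s["time"],s["force"],s["grip_width"])
tc=[c.mean(0)[0] for c in blobs(u,(0,150,60),(8,255,255),15,(170,235,195,250))]
sc=[c.mean(0)[0] for c in blobs(t,(0,150,60),(8,255,255),8,(195,240,140,180))]
print(tc,sc)
if tc and sc: print(two(u,tc[0],t,sc[0]))
for n,d,roi in(("top",u,(150,230,160,240)),):
    for c in blobs(d,(90,80,40),(125,255,255),20,roi): print(n,(np.array(plane(d,c.mean(0)[0],.033))*1000).round(1), cv2.minAreaRect(np.array([plane(d,q,.033)[:2]*1000 for q in c[:,0]]).astype(np.float32)))
cv2.imwrite("pics/o.png",cv2.resize(np.ascontiguousarray(t["pixels"][60:210,150:350,::-1]),None,fx=4,fy=4))
cv2.imwrite("pics/o2.png",cv2.resize(np.ascontiguousarray(u["pixels"][110:260,120:320,::-1]),None,fx=4,fy=4))
E
```

```text
[0.35098482 0.09504342 0.190706  ] 13.4167 [ 0.08762599  0.27224047 -0.04137677] 0.06507244794202816
[array([189.42857143, 221.85714286])] [array([210.90322581, 159.64516129])]
(array([0.45017015, 0.08120193, 0.05146796]), np.float64(0.0008098030288436838))
top [491.9  59.3  33. ] ((491.6995849609375, 59.4816780090332), (21.592039108276367, 54.0867805480957), 81.85409545898438)
top [496.8  95.7  33. ] ((496.45745849609375, 95.7728271484375), (14.192557334899902, 51.93695831298828), 82.22223663330078)
```

View pics/o.png

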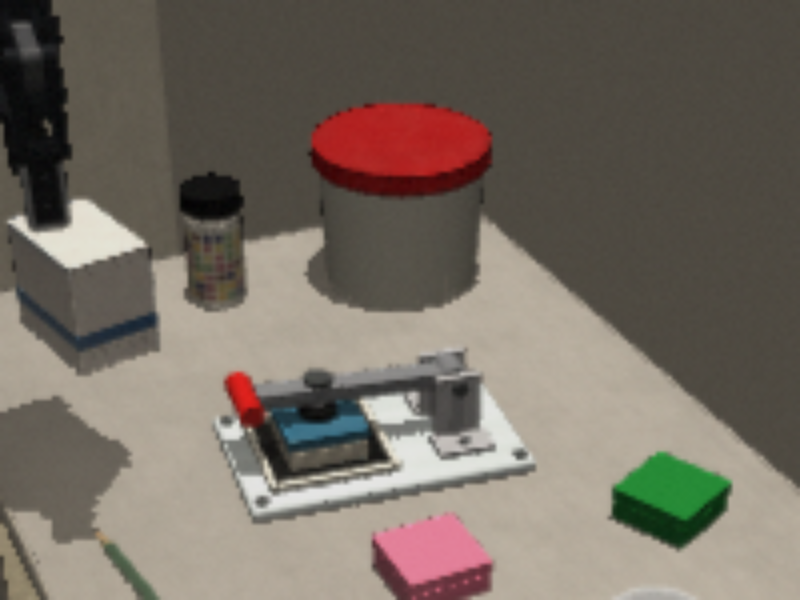

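View pics/o2.png

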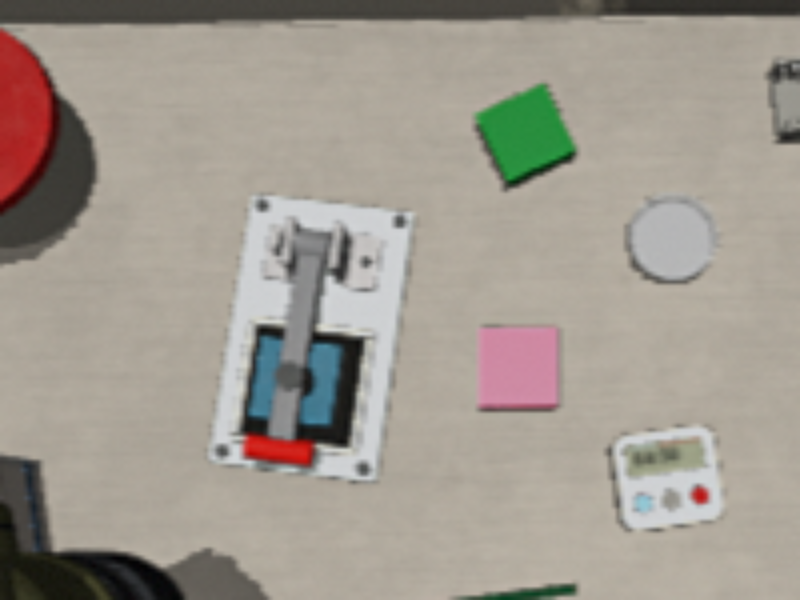

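Clamp down: handle at z 0.0515, which gives an angle of about 0.035 rad. The pad is on the lid and the robot is clear.

```bash
python3 -c "
from bench import *
print(job_done())"
```

```text
the job is handed in; nothing more can be done
None
```

The blue-lid box is in the nest with the clamp pad resting on its lid, and the job was handed in at about 13.4 s of the 67 s allowed. The clamp arm was already open at the start. I set the box flat inside the rails, then pinched the red handle by its ends, brought the arm down along its arc, let go and backed off.

**Last checks:**
- **Handle:** its height was 51.5 mm, which puts the arm at about 0.035 rad, the value given for a box under the pad.
- **Box:** before I closed the clamp, the top view put its centre within about 1 mm of the nest centre. The box looked flat and lid up.
- **Surroundings:** the petri dish, timer and look-alikes looked unmoved in the pictures, and the robot was touching nothing.

**Disagreements:** the side-view estimate of the box centre was about 6 mm off in y. I put that down to the colour mask also catching the lid's side. The handle was also about 2–3 mm off in y from what the nest pose predicted. I corrected for that during the pinch, and the largest single force reading was about 6 N.

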